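Dip a measuring probe through a guide bush and hold it centred

ROBOT

A 7-joint arm with a two-finger parallel gripper is mounted at the origin on a cart in front of the work surface, level with it; the furniture and walls round the work are solid. World frame = base frame: x ahead of the robot, y to its left, z up, the work surface at z = 0. Lengths are in m, angles in rad, forces in N, time in s.
With the tool pointing down it reaches from about 0.4 to 0.925 m from the base axis. Payload 4.1 kg.
Tool frame: the origin (TCP) lies between the finger pads; the fingertips stand tip_reach ahead of it and the grasp point (between the pads) is the TCP (tip_reach is the distance from the TCP to the fingertips, in m); z points along the fingers, y is the direction in which the jaws open and shut (so a half turn about z gives the same grasp; the last joint's range is limited). The gripper opens to 85 mm and grips with 20 to 120 N. Pads are 22 mm wide; open, the fingers measure 114 mm over their backs; the gripper's body (76 mm by 85 mm) begins 54 mm behind the grasp point. The pads swing forward as they close: fully open they stand 13 mm farther back than shut.
Start: joints at [-1.332, 0.398, 0.045, 1.537, -0.019, 1.207, -0.051], TCP at [0.215, 0.613, 0.23] pointing down, gripper open.
Joint ranges: [-2.82, 2.82], [-0.49, 2.23], [-1.37, 1.46], [0, 2.46], [-1.36, 4.5], [0.23, 2], [-2.94, 2.94]. Speed limits (rad/s): [2.57, 2.57, 3.14, 3.14, 3.14, 3.14, 3.14].

INTERFACE

Orientations are given as a rotation vector (axis times angle).
In Python, from cell import * gives the robot as it stands.
- The arm moves only by the tool jog_arm, never from a script. Its arguments are lists of equal length, an entry for each row: "hand": the opening, from 0 (shut) to 1 (fully open); "travel": the shift along the tool's x, y, z in m, a list of three; "turn": the turn, a rotation vector about the tool's x, y, z in degrees, a list of three. A call has 1 to 10 rows; each row is the pose to reach, as a shift and turn from the pose commanded when the call began, along the tool's axes at that moment; what a row does not reach only later rows make up. A row lasts 1/10 s, in which the tool goes at most 50 mm and 8.59 degrees, less where a joint would pass 70% of its speed; a pose out of reach is approached as far as the arm can. A call with a gripper value outside its range is refused whole. The fingers move at their own pace and stop on an object; the grip force is fixed at half the most. Time passes only in rows, so rows that repeat a pose let the fingers close. It gives the time, the measured TCP pose, the force and the opening at its end, in the units of the state.
- read_state(): the state, without advancing time (a new reading comes with each control period).
- camera(name): name is "side" or "top" or "wrist"; returns a dict with "color" (400x640x3 uint8, red, green, blue), "camera_matrix" (3x3 intrinsics, pixels), "rvec" (rotation vector, rad) and "tvec" (3), from world to camera coordinates, as OpenCV has them. Camera axes: x right, y down, z forward; pixel columns grow to the right and rows downward; lengths in m; the calibration is good to about 2 mm. The wrist camera is an equidistant fisheye: a pixel r from the principal point sees the ray r / f radians off the axis. A picture is of the moment at which its call begins. There is no depth.
- job_done(): hands the job in, once; it reports no verdict.
The state is a dict: "time": time; "q": joint angles; "joint_velocities": joint speeds; "effort": joint torques, N m; "position": TCP position; "eef_rot": TCP orientation; "contact_force": force on the tool from outside, world axes, zero at the start; "wrist_torque": the same for the moment, N m; "gripper_width": opening from 0.0 (shut) to 1.0 (fully open).
Only numpy, scipy, OpenCV 4.12 (cv2) and the standard library are available. Lean on these libraries where they do the work, as an engineer would, in place of code of your own. Each camera call takes 0.05 s, during which the arm holds its last target.

TASK

Lift the measuring probe out of its parking stand and lower its thin stem through the bush of the guide bridge that has the small straight-sided beaker under it, without the probe touching the bridge. Finish while still holding the probe in the gripper, upright and still and centred in the bore, with its tip inside the beaker about 15 mm above the beaker's floor and touching nothing; leave the vessels and the things around where they are.

Things in the scene. Friction and masses are not known exactly. Their poses are not given: they have to be found in the camera images.
- probe_grip (a point): Centre of the dark grey round grip (24 mm diameter, 70 mm long) of the loose probe, 155 mm above its tip; own z up along the probe. From the tip up: steel stem 8 mm diameter, 115 mm long; collar 30 mm diameter, 5 mm thick; grip from 120 to 190 mm; cap to 195 mm. About 60 to 130 g. At the start it hangs upright by its collar in the parking stand.
- probe_tip (a point): Lower end of the probe's stem, on its axis; same axes as probe_grip, 155 mm below it along the probe's own z.
- probe: The whole probe; origin at its tip, own z up along the stem.
- park: Parking stand, fixed, elsewhere each time. Origin on the bench under its hole. Base 110 x 90 x 8 mm; level bracket 88 x 44 x 10 mm, top 130 mm above the bench, with an 18 mm through hole in which the stem hangs; post 45 mm from the hole along own +x, no higher than the bracket. The probe must rise over 115 mm to clear it.
- guide: Guide bridge, fixed, elsewhere and turned each time. Origin on the bench under its middle; own y along its row of three bushes (75 mm pitch). Base plate 90 x 260 x 6 mm; posts at own y +-119 mm, bolt heads up to 115 mm; cross plate 56 x 260 mm, 95 to 105 mm above the bench. The dark steel bushes: 28 mm outside, upright through bore 18 mm, from 92 to 109 mm above the bench.
- bore_left (a point): Centre of the upper mouth of the bush at the guide's own y = +75 mm, 109 mm above the bench; own axes as the guide's.
- bore_middle (a point): The same for the bush at the guide's own y = 0.
- bore_right (a point): The same for the bush at the guide's own y = -75 mm.
- beaker: Small clear straight-sided 50 ml beaker, 46 mm diameter at the rim and 57 mm high, about 36 mm inside, floor 3 mm thick; loose, stands on the guide's base plate (6 mm above the bench) under one of the bushes, within about 3 mm of its axis; which bush differs each time. Origin at the centre of its underside.
- flask: Small clear conical flask, 50 mm wide, 70 mm high, loose, under another bush. Origin at the centre of its underside.
- dish: Closed white petri dish, 58 mm diameter, 15 mm high, loose, under the remaining bush. Origin at the centre of its underside.
- timer: Square lab timer, 62 x 62 x 20 mm, loose on the bench near the front edge; to be left alone. Origin at the centre of its underside.
- bottle: Brown screw-cap reagent bottle, 57 mm diameter, 114 mm high, loose on the bench behind the work; to be left alone. Origin at the centre of its underside.
Things that resemble listed ones, but are neither listed nor needed, are in the scene too. There is more than one size of the probe; the job needs the smallest.

How it is judged:
By the outcome, as a careful person would: the job done as asked, in the order asked, and still so for the second after the job is handed in, while the arm keeps its last pose, push and grip.
It also fails if it takes over 51 s, if anything falls off the work surface, if the arm or the gripper's body presses on something with over 40 N, if the wrist force passes 120 N, or if a joint passes its speed limit or range.

## Working session

There is one attempt and no reset: what is moved stays moved. The work goes in short steps, Python scripts to look and compute and a tool call to move; the robot and the scene stay as the last step left them, time stands still between calls to the robot, and variables do not carry over. Pictures are saved under pics/ and viewed, and the job is handed in when it is done.

Besides the shell and the picture viewer there is one more tool, called after "Request:" as a command line: name --argument value ..., lists and objects as JSON in quotes. jog_arm: Moves the arm, as the interface text tells. Its arguments: {"type":"object","properties":{"hand":{"type":"array","items":{"type":"number"}},"travel":{"type":"array","items":{"type":"array","items":{"type":"number"}}},"turn":{"type":"array","items":{"type":"array","items":{"type":"number"}}}},"required":["hand","travel","turn"]}

```bash
mkdir -p pics; ls; cat > h.py <<'E'
from cell import *
import numpy as np, cv2
def snap(n,tag):
    c=camera(n); cv2.imwrite(f'pics/{tag}.png',c['color'][:,:,::-1]); np.savez(f'pics/{tag}.npz',K=c['camera_matrix'],r=c['rvec'],t=c['tvec']); return c
def load(tag):
    d=np.load(f'pics/{tag}.npz'); R=cv2.Rodrigues(d['r'])[0]; return d['K'],R,d['t'].reshape(3)
def ray(tag,u,v,fish=False):
    K,R,t=load(tag)
    if fish:
        x=(u-K[0,2])/K[0,0];y=(v-K[1,2])/K[1,1];th=np.hypot(x,y);s=np.sin(th)/th if th>1e-9 else 1
        d=np.array([x*s,y*s,np.cos(th)])
    else: d=np.array([(u-K[0,2])/K[0,0],(v-K[1,2])/K[1,1],1.])
    return -R.T@t,R.T@d
def onz(tag,u,v,z,fish=False):
    o,d=ray(tag,u,v,fish); return o+d*(z-o[2])/d[2]
def proj(tag,p,fish=False):
    K,R,t=load(tag); q=R@np.asarray(p,float)+t
    if fish:
        r=np.hypot(q[0],q[1]);th=np.arctan2(r,q[2]);return K[0,2]+K[0,0]*q[0]/r*th,K[1,2]+K[1,1]*q[1]/r*th
    return K[0,2]+K[0,0]*q[0]/q[2],K[1,2]+K[1,1]*q[1]/q[2]
def crop(tag,u0,v0,u1,v1,out,s=None):
    im=cv2.imread(f'pics/{tag}.png')[v0:v1,u0:u1]
    s=s or min(800/(u1-u0),600/(v1-v0)); cv2.imwrite(f'pics/{out}.png',cv2.resize(im,None,fx=s,fy=s,interpolation=cv2.INTER_CUBIC)); print(out,s)
E
python3 - <<'E'
from h import *
for n in ('side','top','wrist'):
    c=snap(n,n+'0'); K,R,t=load(n+'0'); print(n,K.tolist(),(-R.T@t).round(3),R[2].round(3))
s=read_state(); print(s)
E
```

```text
pics
side [[401.75768090637945, 0.0, 327.50592779683546], [0.0, 401.75768090637945, 186.2378095957692], [0.0, 0.0, 1.0]] [ 0.215 -0.528  0.562] [ 0.396  0.749 -0.531]
top [[502.66252142486803, 0.0, 325.3396147498389], [0.0, 502.66252142486803, 200.80848138705977], [0.0, 0.0, 1.0]] [0.491 0.087 1.169] [ 0.052  0.027 -0.998]
wrist [[309.70691628693146, 0.0, 318.1128278028932], [0.0, 309.70691628693146, 202.63129330815687], [0.0, 0.0, 1.0]] [0.142 0.639 0.372] [ 0.286 -0.103 -0.953]
{'time': 0.15, 'q': array([-1.33200371,  0.39903756,  0.04504041,  1.53758081, -0.0186867 ,
        1.20692119, -0.05071116]), 'joint_velocities': array([-8.84148589e-04, -1.50723153e-03, -1.06583910e-03, -3.23715747e-03,
       -3.46584001e-05, -7.30767335e-04,  9.36641293e-05]), 'effort': array([ 2.32511353e-03, -4.75557625e+01,  1.36696804e+00, -2.54513687e+01,
        1.17335137e-02,  6.53395327e-03,  7.37830788e-06]), 'position': array([0.21522852, 0.61281412, 0.2287965 ]), 'eef_rot': array([-5.27898552e-01, -3.09678102e+00,  2.38674378e-03]), 'contact_force': array([ 0.61079046, -0.71753324, -0.14228891]), 'wrist_torque': array([-0.0336688 ,  0.01568242,  0.01494642]), 'gripper_width': 1.0017540754058307}
```

View pics/side0.png

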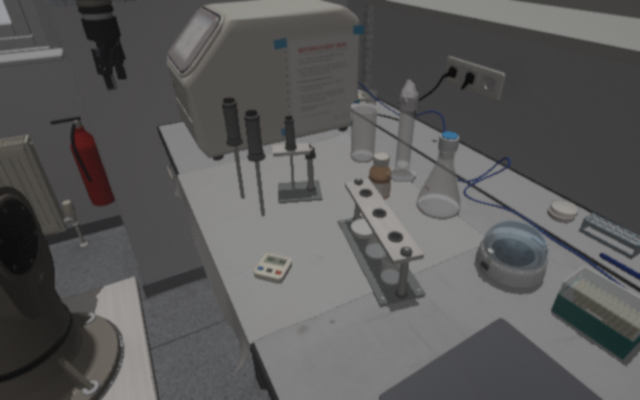

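View pics/top0.png

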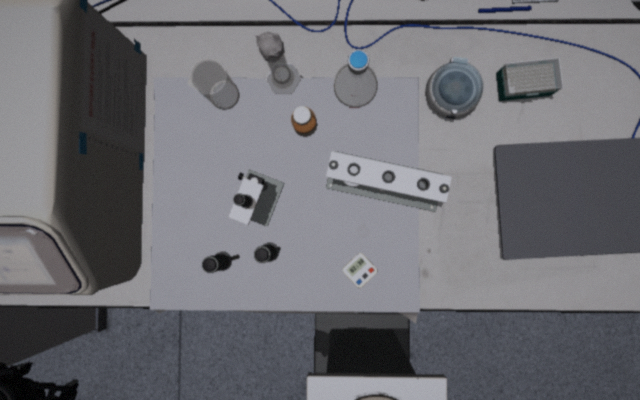

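View pics/wrist0.png

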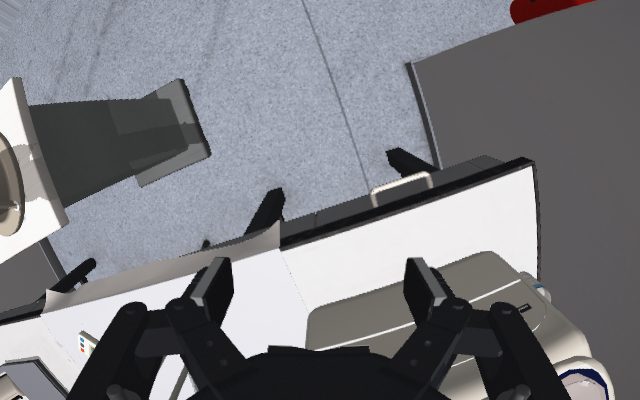

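```bash
python3 - <<'E'
from h import *
crop('top0',190,130,310,280,'ct1'); crop('top0',310,140,460,220,'ct2'); crop('side0',210,80,340,220,'cs1'); crop('side0',330,160,440,310,'cs2')
E
```

```text
ct1 4.0
ct2 5.333333333333333
cs1 4.285714285714286
cs2 4.0
```

View pics/ct1.png

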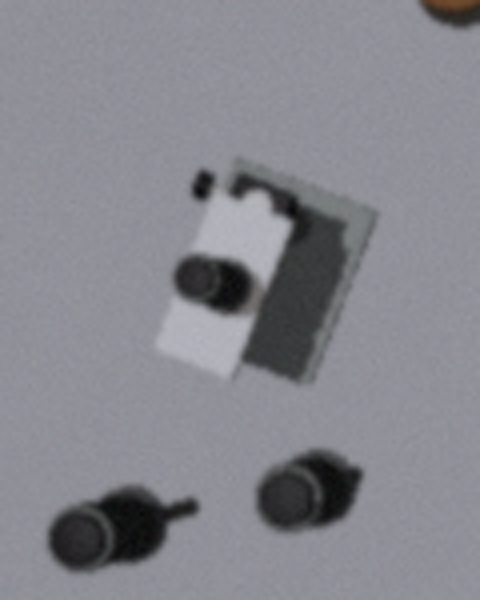

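View pics/ct2.png

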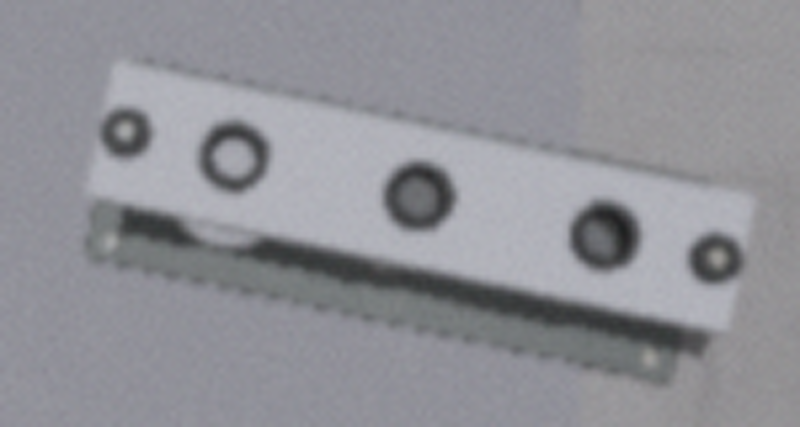

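View pics/cs1.png

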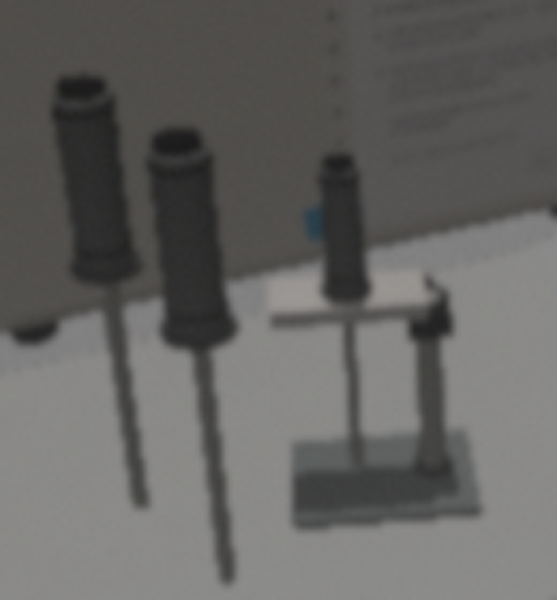

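View pics/cs2.png

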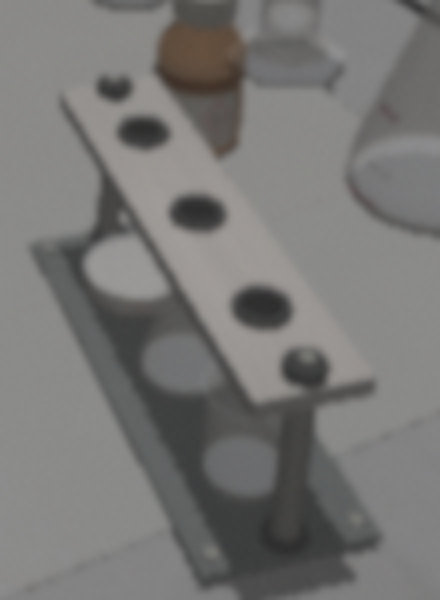

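```bash
python3 - <<'E'
from h import *
B=[onz('top0',310+u/5.3333-.4,140+v/5.3333-.4,.109) for u,v in ((234,157),(419,196),(605,236))]
for b in B: print(b.round(4),'side px',np.round(proj('side0',b),1))
print(np.linalg.norm(B[0]-B[1]),np.linalg.norm(B[2]-B[1]))
Bs=[onz('side0',330+u/4,160+v/4,.109) for u,v in ((144,132),(198,212),(262,307))]
for b in Bs: print('side',b.round(4))
# probe cap top
p=onz('top0',190+201/4,130+278/4,.21);print('cap',p.round(4),np.round(proj('side0',p),1), 'tip side',np.round(proj('side0',[p[0],p[1],.015]),1))
print('cap side',onz('side0',210+338/4.2857,80+162/4.2857,.21).round(4),'tip', onz('side0',210+356/4.2857,80+465/4.2857,.015).round(4))
# bracket corners
for u,v in ((157,350),(232,380),(295,215),(215,190)): print(onz('top0',190+u/4,130+v/4,.13).round(4))
# bracket and base corners
for u,v in ((237,158),(378,212),(308,382)): print('base',onz('top0',190+u/4,130+v/4,.008).round(4))
# decoys: line intersection of rays cap
for a,b in (((82,540),(82,85)),((290,497),(177,140))):
    o1,d1=ray('top0',190+a[0]/4,130+a[1]/4);o2,d2=ray('side0',210+b[0]/4.2857,80+b[1]/4.2857)
    s=np.linalg.lstsq(np.c_[d1,-d2],o2-o1,rcond=None)[0];print('decoy top',(o1+d1*s[0]).round(3),(o2+d2*s[1]).round(3))
for a,b in (((190,508),(140,502)),((357,472),(227,580))):
    o1,d1=ray('top0',190+a[0]/4,130+a[1]/4);o2,d2=ray('side0',210+b[0]/4.2857,80+b[1]/4.2857)
    s=np.linalg.lstsq(np.c_[d1,-d2],o2-o1,rcond=None)[0];print('decoy tip',(o1+d1*s[0]).round(3),(o2+d2*s[1]).round(3))
E
```

```text
[0.6132 0.056  0.109 ] side px [365.5 191.3]
[ 0.5979 -0.0173  0.109 ] side px [379.4 211.4]
[ 0.5823 -0.0905  0.109 ] side px [395.5 234.9]
0.07478284907773809 0.07486180922206156
side [0.6106 0.05   0.109 ]
side [ 0.595  -0.0218  0.109 ]
side [ 0.5792 -0.0946  0.109 ]
cap [0.5421 0.2759 0.21  ] [289.  116.7] tip side [293.5 188.7]
cap side [0.5392 0.2701 0.21  ] tip [0.5414 0.2771 0.015 ]
[0.5088 0.3141 0.13  ]
[0.4935 0.2747 0.13  ]
[0.5794 0.243  0.13  ]
[0.5923 0.285  0.13  ]
base [0.623  0.2957 0.008 ]
base [0.5918 0.213  0.008 ]
base [0.4929 0.2526 0.008 ]
decoy top [0.42  0.319 0.258] [0.421 0.318 0.258]
decoy top [0.44  0.225 0.257] [0.44  0.225 0.257]
decoy tip [0.419 0.321 0.002] [0.421 0.321 0.002]
decoy tip [ 0.441  0.225 -0.   ] [ 0.439  0.225 -0.   ]
```

```bash
cat >> h.py <<'E'
def tv(dst,src=None):
    s=read_state(); R=cv2.Rodrigues(np.array(s['eef_rot']))[0]; p=np.array(s['position']) if src is None else np.array(src)
    return (R.T@(np.array(dst)-p)*1000).round(1)
def st():
    s=read_state(); R=cv2.Rodrigues(np.array(s['eef_rot']))[0]
    print('t',round(s['time'],2),'p',np.array(s['position']).round(4),'w',round(s['gripper_width'],3),'F',np.array(s['contact_force']).round(2),'M',np.array(s['wrist_torque']).round(3)); print('zt',R[:,2].round(4),'y',R[:,1].round(3))
E
python3 - <<'E'
from h import *
import cell; print([n for n in dir(cell) if n[0]!='_'], getattr(cell,'tip_reach',None))
st(); print(tv([.34,.33,.36]), tv([.541,.275,.36],[.34,.33,.36]))
# machine height/edges
for z in (0,.2,.35): print(z,onz('top0',147,55,z).round(3),onz('top0',95,292,z).round(3), onz('side0',172,75,z).round(3))
E
```

```text
['PlanningError', 'camera', 'job_done', 'read_state', 'tip_reach'] 0.019
t 0.15 p [0.2152 0.6128 0.2288] w 1.002 F [ 0.61 -0.72 -0.14] M [-0.034  0.016  0.015]
zt [-4.0e-04 -1.5e-03 -1.0e+00] y [ 0.331  0.944 -0.002]
[-211.4 -225.7 -130.8] [-207.9   14.7    0. ]
0 [0.898 0.546 0.   ] [0.335 0.655 0.   ] [0.456 1.507 0.   ]
0.2 [0.828 0.468 0.2  ] [0.362 0.558 0.2  ] [0.37  0.783 0.2  ]
0.35 [0.776 0.409 0.35 ] [0.382 0.485 0.35 ] [0.306 0.24  0.35 ]
```

Request:
jog_arm --hand '[0.7, 0.7, 0.7, 0.7, 0.7, 0.7, 0.7, 0.7, 0.7, 0.7]' --travel '[[-0.018, -0.02, -0.03], [-0.04, -0.044, -0.055], [-0.065, -0.07, -0.08], [-0.09, -0.096, -0.1], [-0.115, -0.122, -0.115], [-0.14, -0.148, -0.125], [-0.165, -0.174, -0.131], [-0.185, -0.198, -0.131], [-0.202, -0.215, -0.131], [-0.211, -0.226, -0.131]]' --turn '[[0, 0, 0], [0, 0, 0], [0, 0, 0], [0, 0, 0], [0, 0, 0], [0, 0, 0], [0, 0, 0], [0, 0, 0], [0, 0, 0], [0, 0, 0]]'

```text
time: 1.15
position: [0.3406, 0.3279, 0.3607]
eef_rot: [0.533, 3.096, -0.0]
contact_force: [-0.8, 0.3, 0.2]
gripper_width: 0.699
```

Request:
jog_arm --hand '[0.7, 0.7, 0.7, 0.7, 0.7, 0.7, 0.7, 0.7]' --travel '[[-0.02, 0.001, 0], [-0.05, 0.003, 0], [-0.08, 0.005, 0], [-0.11, 0.008, 0], [-0.135, 0.01, 0], [-0.15, 0.011, 0], [-0.15, 0.011, 0], [-0.15, 0.011, 0]]' --turn '[[0, 0, 0], [0, 0, 0], [0, 0, 0], [0, 0, 0], [0, 0, 0], [0, 0, 0], [0, 0, 0], [0, 0, 0]]'

```text
time: 1.95
position: [0.4837, 0.2916, 0.3603]
eef_rot: [-0.526, -3.096, 0.0]
contact_force: [0.2, -0.1, 1.1]
gripper_width: 0.7
```

```bash
python3 - <<'E'
from h import *
st(); snap('wrist','w1'); snap('top','t1')
K,R,t=load('w1'); print((-R.T@t).round(3),R[2].round(3))
for p in ([.541,.275,.21],[.541,.275,.13],[.598,-.0173,.109],[.5823,-.0905,.109]): print(np.round(proj('w1',p,True),1))
E
```

```text
t 1.95 p [0.4837 0.2916 0.3603] w 0.7 F [ 0.2  -0.07  1.12] M [ 0.009 -0.     0.031]
zt [-1.5e-03  2.0e-04 -1.0e+00] y [ 0.33   0.944 -0.   ]
[0.411 0.318 0.504] [ 0.285 -0.101 -0.953]
[320.6 242.5]
[320.2 216.2]
[167.1 294.3]
[133.3 294.5]
```

View pics/w1.png

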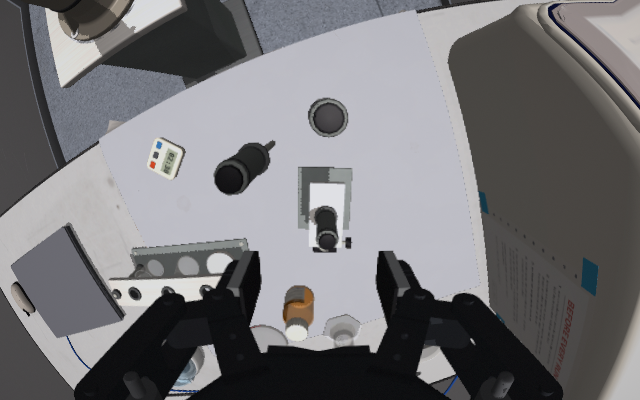

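View pics/t1.png

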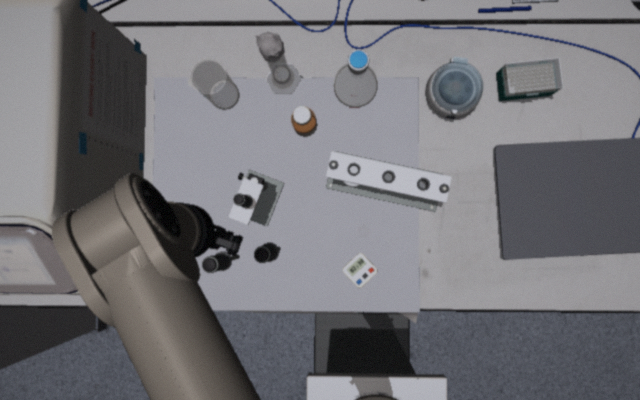

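```bash
python3 - <<'E'
from h import *
crop('w1',270,150,390,260,'cw1'); crop('w1',100,230,260,310,'cw2')
E
```

```text
cw1 5.454545454545454
cw2 5.0
```

View pics/cw1.png

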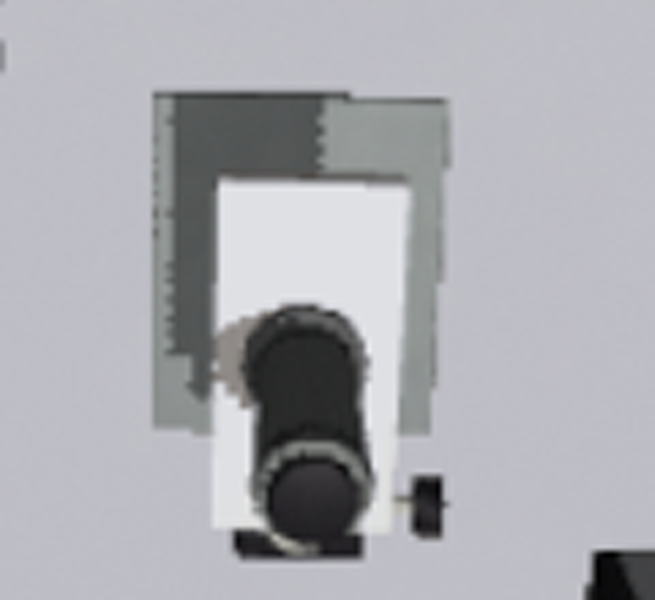

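View pics/cw2.png

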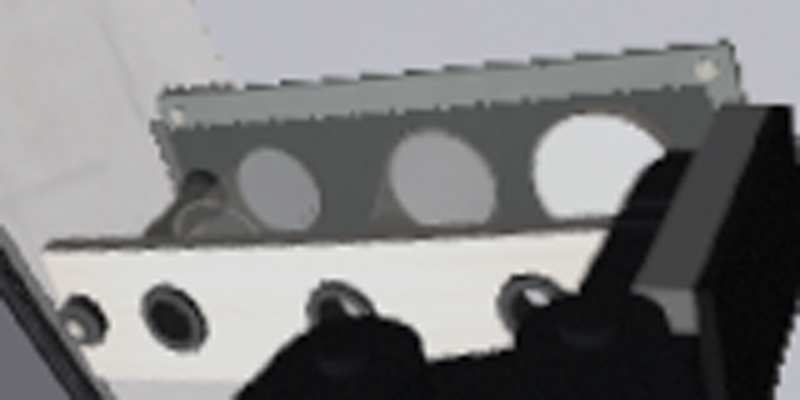

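```bash
python3 - <<'E'
from h import *
g=lambda u,v:(270+u/5.4545-.4,150+v/5.4545-.4)
print('cap',onz('w1',*g(313,500),.21,True).round(4))
for u,v in ((153,92),(447,100),(153,430)): print('base',onz('w1',*g(u,v),.008,True).round(4))
print('expect base from top', [np.round(proj('w1',p,True),1) for p in ([.4929,.2526,.008],[.623,.2957,.008],[.5918,.213,.008])], g(153,92),g(153,430))
h=lambda u,v:(100+u/5-.4,230+v/5-.4)
print('boreR',onz('w1',*h(175,318),.109,True).round(4))
print('plate corners', onz('w1',*h(160,92),.006,True).round(4),onz('w1',*h(735,43),.006,True).round(4))
print('top plate corners', onz('top0',310+88/5.333,140+262/5.333,.006).round(4), onz('top0',310+672/5.333,140+383/5.333,.006).round(4))
print('TCP in t1',proj('t1',[.4837,.2916,.36]))
crop('t1',170,180,270,255,'ct1b')
E
```

```text
cap [0.5418 0.2817 0.21  ]
base [0.4899 0.2546 0.008 ]
base [0.5211 0.337  0.008 ]
base [0.5918 0.2167 0.008 ]
expect base from top [array([297.1, 168.6]), array([346.5, 230.2]), array([295.7, 229. ])] (297.65023375194795, 166.46680722339352) (297.65023375194795, 228.43399028325237)
boreR [ 0.5805 -0.0856  0.109 ]
plate corners [ 0.5256 -0.1284  0.006 ] [0.5807 0.1223 0.006 ]
top plate corners [0.5781 0.1153 0.006 ] [ 0.5268 -0.1371  0.006 ]
TCP in t1 (np.float64(211.92582013911468), np.float64(230.42589551920724))
ct1b 8.0
```

View pics/ct1b.png

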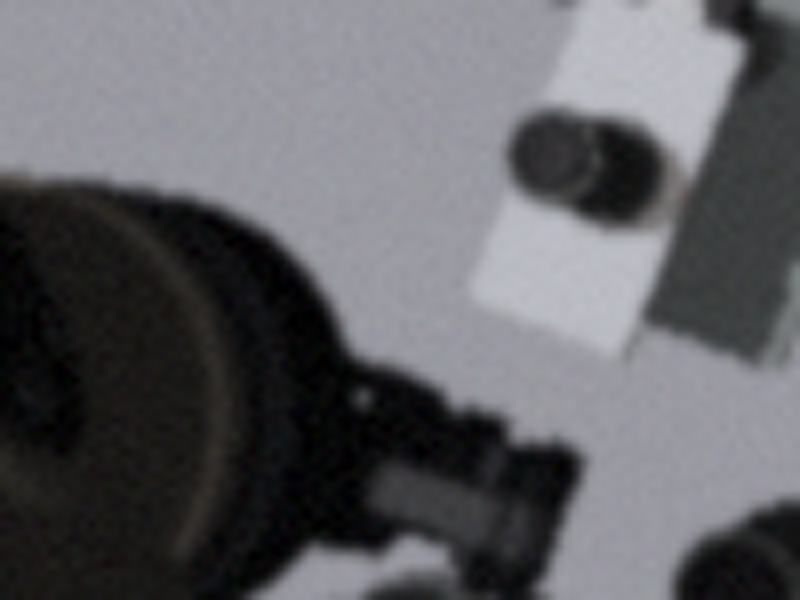

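```bash
python3 - <<'E'
from h import *
print(tv([.5415,.2775,.29]))
E
```

```text
[-59.7   5.5  70.6]
```

Request:
jog_arm --hand '[0.7, 0.7, 0.7, 0.7, 0.7, 0.7, 0.7, 0.7]' --travel '[[-0.03, 0.003, 0], [-0.055, 0.0055, 0.005], [-0.06, 0.0055, 0.02], [-0.06, 0.0055, 0.04], [-0.06, 0.0055, 0.06], [-0.06, 0.0055, 0.07], [-0.06, 0.0055, 0.07], [-0.06, 0.0055, 0.07]]' --turn '[[0, 0, 0], [0, 0, 0], [0, 0, 0], [0, 0, 0], [0, 0, 0], [0, 0, 0], [0, 0, 0], [0, 0, 0]]'

```text
time: 2.85
position: [0.5428, 0.2767, 0.2912]
eef_rot: [0.526, 3.097, 0.001]
contact_force: [0.7, -0.2, 0.7]
gripper_width: 0.703
```

```bash
python3 - <<'E'
from h import *
st(); snap('wrist','w2'); snap('side','s2'); crop('w2',220,180,420,330,'cw3');s=read_state()['position']
for z in (.29,.25,.21): print(proj('w2',[s[0],s[1],z],True))
E
```

```text
t 2.85 p [0.5428 0.2767 0.2912] w 0.703 F [ 0.66 -0.2   0.67] M [0.015 0.02  0.015]
zt [ 3.e-04  8.e-04 -1.e+00] y [0.33  0.944 0.001]
cw3 4.0
(np.float64(317.07185404304585), np.float64(260.584380163746))
(np.float64(317.23794804112714), np.float64(231.20515342365476))
(np.float64(317.35525517699097), np.float64(210.8974499235992))
```

View pics/cw3.png

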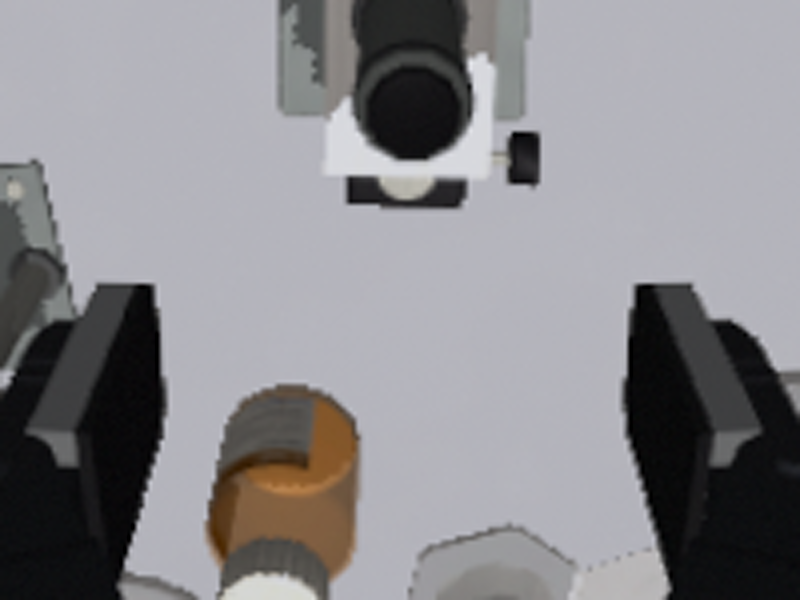

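View pics/s2.png

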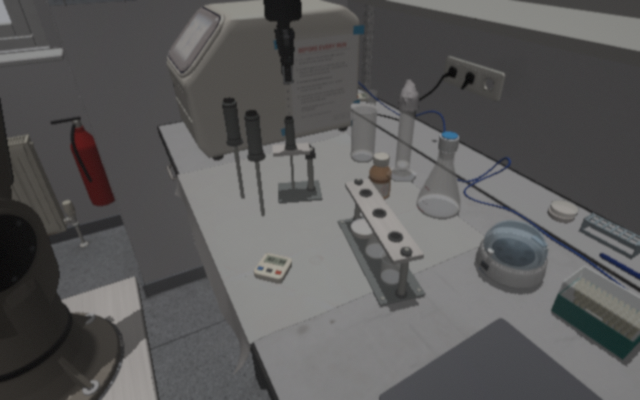

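Request:
jog_arm --hand '[0.7, 0.7, 0.7, 0.7, 0.7, 0.7, 0.7, 0.7]' --travel '[[0.001, 0.003, 0.005], [0.002, 0.004, 0.02], [0.002, 0.004, 0.04], [0.002, 0.004, 0.055], [0.002, 0.004, 0.07], [0.002, 0.004, 0.08], [0.002, 0.004, 0.08], [0.002, 0.004, 0.08]]' --turn '[[0, 0, 0], [0, 0, 0], [0, 0, 0], [0, 0, 0], [0, 0, 0], [0, 0, 0], [0, 0, 0], [0, 0, 0]]'

```text
time: 3.75
position: [0.5429, 0.2806, 0.2108]
eef_rot: [0.528, 3.096, 0.0]
contact_force: [0.3, 0.0, 0.7]
gripper_width: 0.698
```

```bash
python3 - <<'E'
from h import *
st(); snap('wrist','w3'); snap('side','s3'); crop('w3',220,180,420,330,'cw4');s=read_state()['position']
crop('s3',200,50,350,210,'cs3')
for z in (.21,): print(proj('w3',[s[0],s[1],z],True))
E
```

```text
t 3.75 p [0.5429 0.2806 0.2108] w 0.698 F [0.34 0.03 0.67] M [-0.02  -0.036 -0.018]
zt [ 5.e-04  2.e-04 -1.e+00] y [0.331 0.943 0.   ]
cw4 4.0
cs3 3.75
(np.float64(317.3656989750705), np.float64(260.30462298714144))
```

View pics/cw4.png

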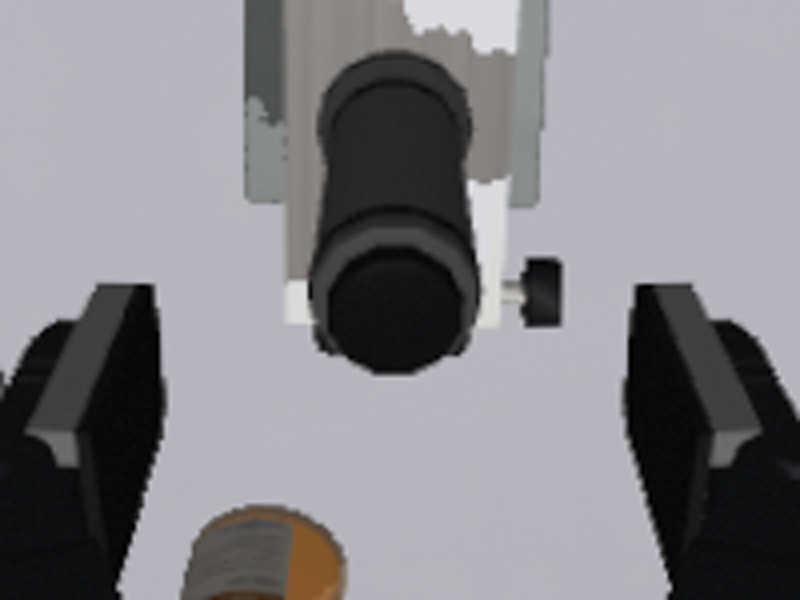

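View pics/cs3.png

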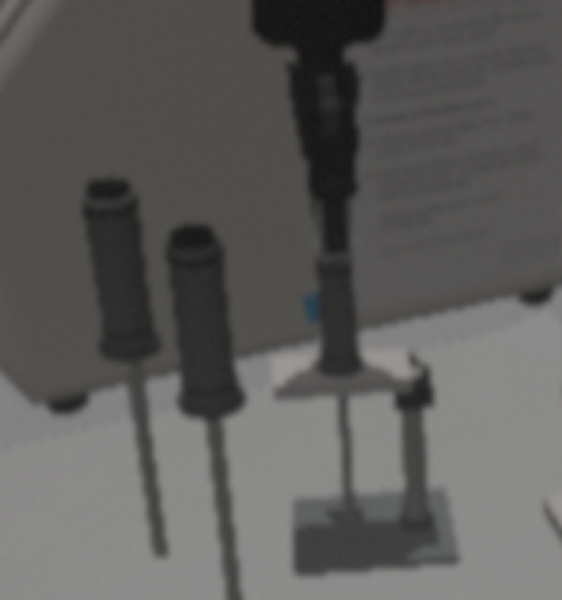

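Request:
jog_arm --hand '[0.7, 0.7, 0.7, 0.7, 0.7, 0.6, 0.5, 0.4, 0.3, 0.2]' --travel '[[0.001, 0, 0.012], [0.001, 0, 0.028], [0.001, 0, 0.038], [0.001, 0, 0.038], [0.001, 0, 0.038], [0.001, 0, 0.038], [0.001, 0, 0.038], [0.001, 0, 0.038], [0.001, 0, 0.038], [0.001, 0, 0.038]]' --turn '[[0, 0, 0], [0, 0, 0], [0, 0, 0], [0, 0, 0], [0, 0, 0], [0, 0, 0], [0, 0, 0], [0, 0, 0], [0, 0, 0], [0, 0, 0]]'

```text
time: 4.85
position: [0.542, 0.2812, 0.1731]
eef_rot: [0.528, 3.096, 0.001]
contact_force: [-0.4, 0.3, 1.9]
gripper_width: 0.264
```

Request:
jog_arm --hand '[0.1, 0, 0, 0, 0, 0]' --travel '[[0, 0, 0], [0, 0, 0], [0, 0, 0], [0, 0, 0], [0, 0, 0], [0, 0, 0]]' --turn '[[0, 0, 0], [0, 0, 0], [0, 0, 0], [0, 0, 0], [0, 0, 0], [0, 0, 0]]'

```text
time: 5.45
position: [0.542, 0.2811, 0.1731]
eef_rot: [0.528, 3.096, 0.001]
contact_force: [0.6, 0.6, 5.1]
gripper_width: 0.262
```

```bash
python3 - <<'E'
from h import *
st(); snap('wrist','w4'); snap('side','s4'); crop('w4',220,180,420,330,'cw5')
crop('s4',200,50,350,210,'cs4')
E
```

```text
t 5.45 p [0.542  0.2811 0.1731] w 0.262 F [0.65 0.6  5.12] M [ 0.057  0.042 -0.004]
zt [ 8.e-04  6.e-04 -1.e+00] y [0.331 0.944 0.001]
cw5 4.0
cs4 3.75
```

View pics/cw5.png

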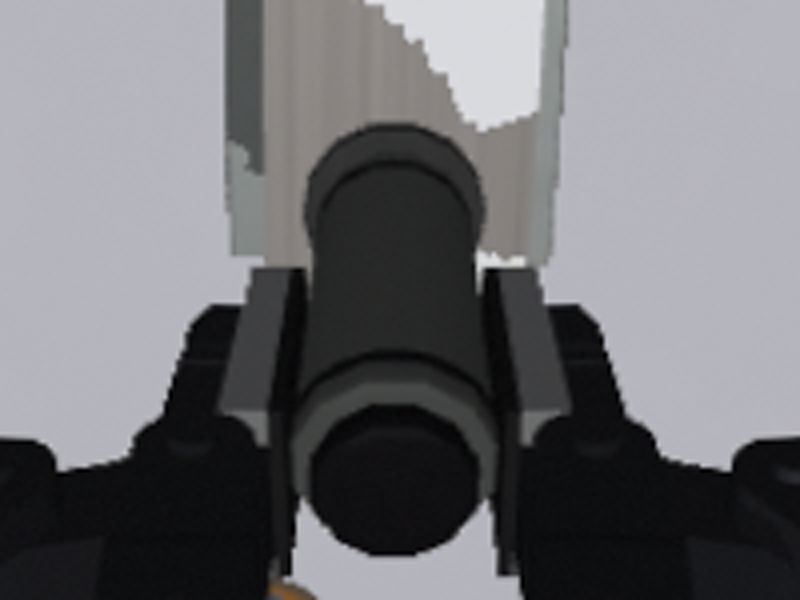

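View pics/cs4.png

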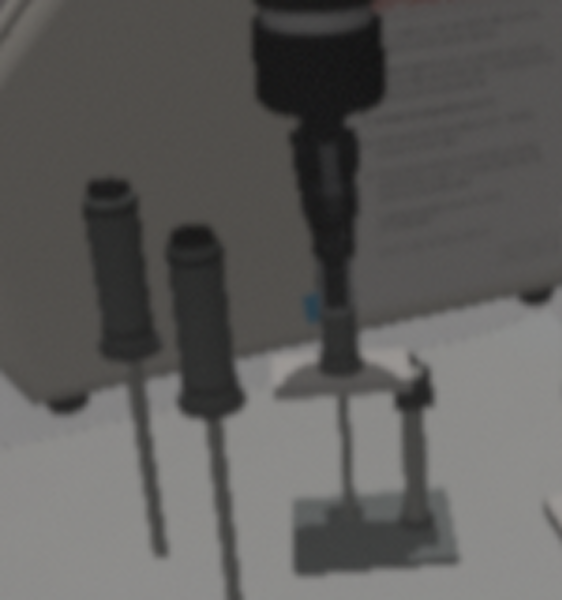

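Request:
jog_arm --hand '[0, 0, 0, 0, 0, 0, 0, 0, 0, 0]' --travel '[[0, 0, -0.004], [0, 0, -0.012], [0, 0, -0.025], [0, 0, -0.042], [0, 0, -0.062], [0, 0, -0.085], [0, 0, -0.108], [0, 0, -0.13], [0, 0, -0.148], [0, 0, -0.16]]' --turn '[[0, 0, 0], [0, 0, 0], [0, 0, 0], [0, 0, 0], [0, 0, 0], [0, 0, 0], [0, 0, 0], [0, 0, 0], [0, 0, 0], [0, 0, 0]]'

```text
time: 6.55
position: [0.5421, 0.2809, 0.335]
eef_rot: [0.528, 3.095, 0.003]
contact_force: [0.5, 0.6, -0.9]
gripper_width: 0.261
```

```bash
python3 - <<'E'
from h import *
st(); snap('side','s5'); snap('wrist','w5'); crop('s5',200,0,360,210,'cs5')
print(tv([.5823,-.0905,.33]))
E
```

```text
t 6.55 p [0.5421 0.2809 0.335 ] w 0.261 F [ 0.45  0.58 -0.9 ] M [-0.007 -0.043 -0.027]
zt [ 0.0022  0.0015 -1.    ] y [0.332 0.943 0.002]
cs5 2.857142857142857
[-160.7 -337.5    4.2]
```

View pics/cs5.png

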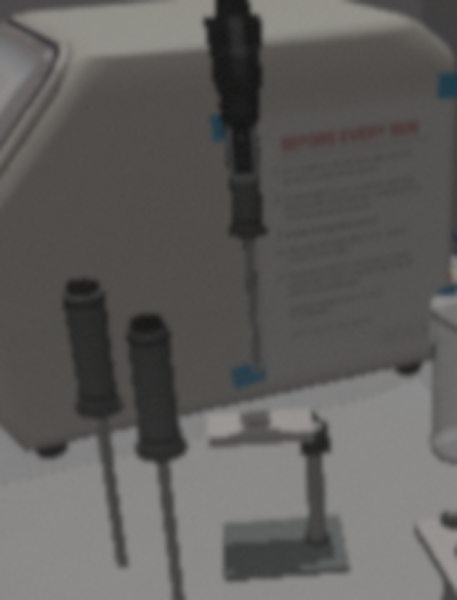

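View pics/w5.png

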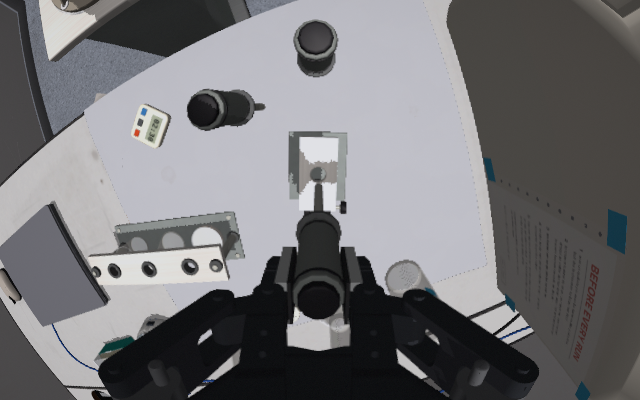

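Request:
jog_arm --hand '[0, 0, 0, 0, 0, 0, 0, 0, 0, 0]' --travel '[[-0.004, -0.008, 0], [-0.012, -0.025, 0], [-0.024, -0.05, 0], [-0.038, -0.08, 0], [-0.052, -0.11, 0], [-0.066, -0.14, 0], [-0.08, -0.168, 0], [-0.092, -0.194, 0], [-0.103, -0.216, 0], [-0.112, -0.235, 0]]' --turn '[[0, 0, 0], [0, 0, 0], [0, 0, 0], [0, 0, 0], [0, 0, 0], [0, 0, 0], [0, 0, 0], [0, 0, 0], [0, 0, 0], [0, 0, 0]]'

```text
time: 7.65
position: [0.5684, 0.0178, 0.3317]
eef_rot: [-0.534, -3.094, 0.002]
contact_force: [0.0, 0.5, -0.2]
gripper_width: 0.265
```

Request:
jog_arm --hand '[0, 0, 0, 0, 0, 0, 0, 0, 0, 0]' --travel '[[-0.007, -0.015, 0], [-0.015, -0.032, 0], [-0.023, -0.049, 0], [-0.031, -0.065, 0], [-0.037, -0.078, 0], [-0.042, -0.089, 0], [-0.046, -0.096, 0], [-0.047, -0.098, 0], [-0.047, -0.098, 0], [-0.047, -0.098, 0]]' --turn '[[0, 0, 0], [0, 0, 0], [0, 0, 0], [0, 0, 0], [0, 0, 0], [0, 0, 0], [0, 0, 0], [0, 0, 0], [0, 0, 0], [0, 0, 0]]'

```text
time: 8.65
position: [0.5815, -0.0849, 0.3325]
eef_rot: [-0.526, -3.097, -0.001]
contact_force: [0.6, 0.9, -0.6]
gripper_width: 0.263
```

```bash
python3 - <<'E'
from h import *
st(); snap('side','s6'); snap('wrist','w6'); snap('top','t6'); crop('w6',230,120,420,260,'cw6')
E
```

```text
t 8.65 p [ 0.5815 -0.0849  0.3325] w 0.263 F [ 0.65  0.9  -0.57] M [-0.009  0.058 -0.023]
zt [-1.e-04  7.e-04 -1.e+00] y [0.33  0.944 0.001]
cw6 4.2105263157894735
```

View pics/cw6.png

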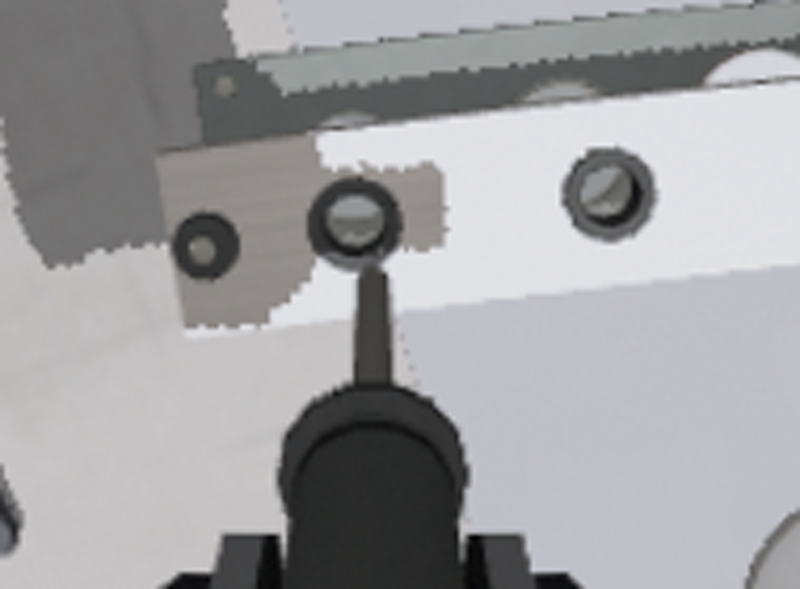

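View pics/s6.png

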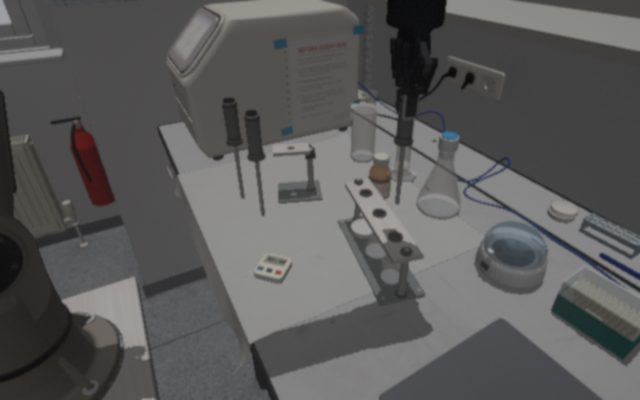

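View pics/t6.png

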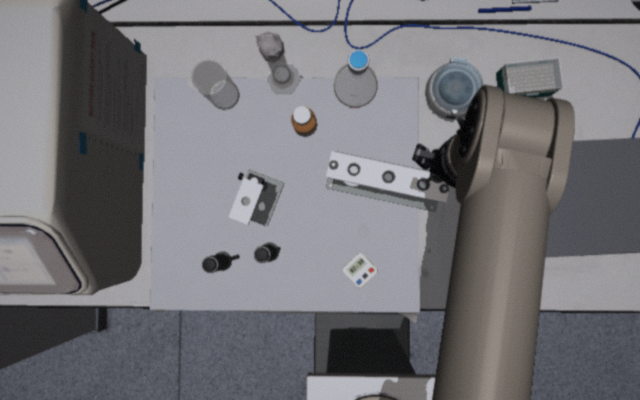

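```bash
python3 - <<'E'
from h import *
g=lambda u,v:(230+u/4.2105-.4,120+v/4.2105-.4)
s=read_state();P=np.array(s['position']); R=cv2.Rodrigues(np.array(s['eef_rot']))[0]
tip=np.array([P[0],P[1],P[2]-.158])
print('tip pred',np.round(proj('w6',tip,True),1),'meas',g(372,266)); 
print('tip xy meas',onz('w6',*g(372,266),tip[2],True).round(4))
b=onz('w6',*g(355,224),.109,True); print('bore',b.round(4),'mid',onz('w6',*g(610,195),.109,True).round(4))
print('tool', (R.T@(b-P)*1000).round(1))
print('side tip pred',proj('s6',tip)); crop('s6',360,170,440,250,'cs6')
E
```

```text
tip pred [317.2 185.2] meas (317.9505521909512, 182.77539484621778)
tip xy meas [ 0.5793 -0.0836  0.1746]
bore [ 0.5814 -0.0895  0.109 ] mid [ 0.5972 -0.0169  0.109 ]
tool [ -1.4  -4.3 223.6]
side tip pred (np.float64(396.3859406634012), np.float64(203.10397342556178))
cs6 7.5
```

View pics/cs6.png

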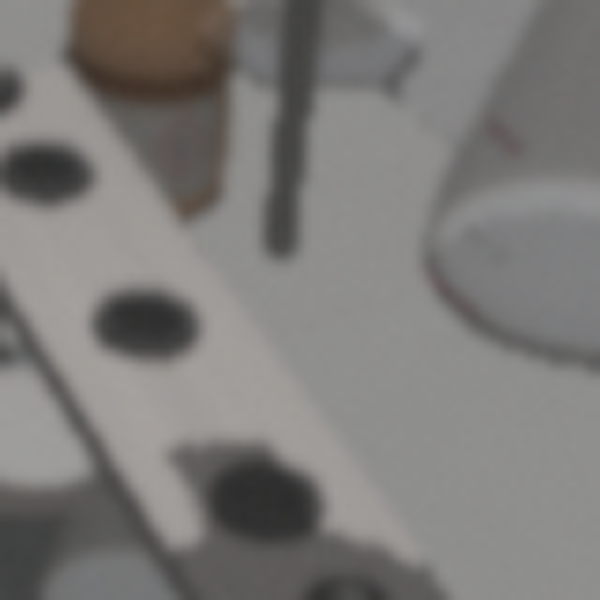

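Request:
jog_arm --hand '[0, 0, 0, 0, 0, 0, 0, 0]' --travel '[[-0.002, -0.002, 0.004], [-0.004, -0.005, 0.012], [-0.004, -0.005, 0.022], [-0.004, -0.005, 0.032], [-0.004, -0.005, 0.042], [-0.004, -0.005, 0.047], [-0.004, -0.005, 0.047], [-0.004, -0.005, 0.047]]' --turn '[[0, 0, 0], [0, 0, 0], [0, 0, 0], [0, 0, 0], [0, 0, 0], [0, 0, 0], [0, 0, 0], [0, 0, 0]]'

```text
time: 9.6
position: [0.5836, -0.092, 0.2857]
eef_rot: [0.528, 3.097, 0.0]
contact_force: [0.3, 0.1, -1.5]
gripper_width: 0.263
```

```bash
python3 - <<'E'
from h import *
st(); snap('side','s7'); snap('wrist','w7'); crop('w7',270,140,370,215,'cw7'); crop('s7',360,170,440,250,'cs7')
E
```

```text
t 9.6 p [ 0.5836 -0.092   0.2857] w 0.263 F [ 0.31  0.06 -1.52] M [ 0.004  0.007 -0.045]
zt [ 3.e-04  1.e-04 -1.e+00] y [0.331 0.944 0.   ]
cw7 8.0
cs7 7.5
```

View pics/cw7.png

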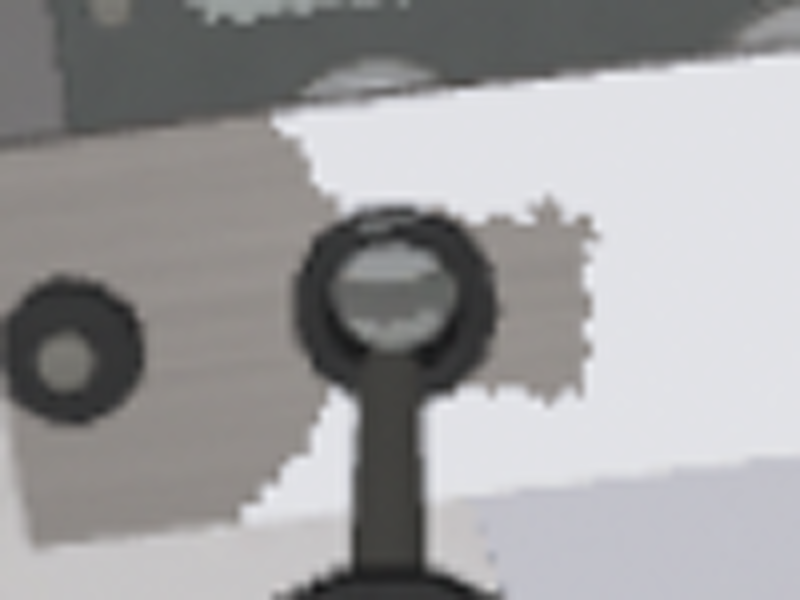

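View pics/cs7.png

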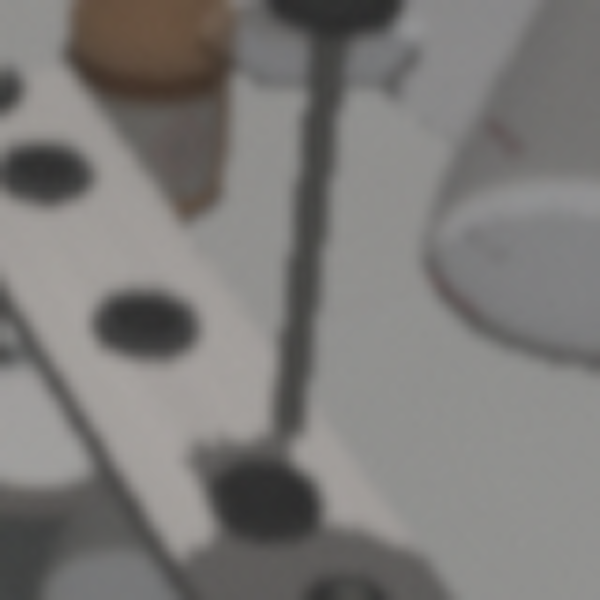

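```bash
python3 - <<'E'
from h import *
g=lambda u,v:(270+u/8-.4,140+v/8-.4)
s=read_state();P=np.array(s['position']); R=cv2.Rodrigues(np.array(s['eef_rot']))[0]
zt=P[2]-.158
gi=lambda p:tuple(((np.array(p)+.4-[270,140])*8).round(0))
print('tip pred crop',gi(proj('w7',[P[0],P[1],zt],True)))
for v in (378,): 
  t=onz('w7',*g(390,v),zt,True); print('tip',t.round(4))
b=onz('w7',*g(396,303),.109,True); print('bore',b.round(4), 'd tool',(R.T@(b-t)*1000).round(1))
# silhouette of tip ring and bore ring projected at TCP / bore estimate
a=np.linspace(0,2*np.pi,60)
def ext(c,r): q=np.array([gi(proj('w7',c+r*np.array([np.cos(x),np.sin(x),0]),True)) for x in a]); return q.min(0),q.max(0)
print('tip ring',ext(np.array([P[0],P[1],zt]),.004)); print('bore ring',ext(b,.014))
S=lambda u,v:(360+u/7.5-.4,170+v/7.5-.4)
bs=onz('s7',*S(264,498),.109); 
print('side bore',bs.round(4)); 
t2=onz('s7',*S(288,432),zt);print('side tip',t2.round(4),'pred px',(np.array(proj('s7',[P[0],P[1],zt]))-[360,170])*7.5)
print('d tool side',(R.T@(bs-t2)*1000).round(1))
E
```

```text
tip pred crop (np.float64(383.0), np.float64(364.0))
tip [ 0.5859 -0.0918  0.1282]
bore [ 0.5812 -0.0893  0.109 ] d tool [ 5.3  0.8 19.2]
tip ring (array([351., 333.]), array([415., 394.]))
bore ring (array([291., 200.]), array([501., 405.]))
side bore [ 0.5794 -0.0923  0.109 ]
side tip [ 0.5833 -0.0938  0.1282] pred px [282.59717511 424.28863169]
d tool side [ 4.2  0.1 19.2]
```

Request:
jog_arm --hand '[0, 0, 0, 0, 0, 0]' --travel '[[0.0025, 0, 0], [0.0045, 0.0005, 0], [0.0045, 0.0005, 0.003], [0.0045, 0.0005, 0.006], [0.0045, 0.0005, 0.006], [0.0045, 0.0005, 0.006]]' --turn '[[0, 0, 0], [0, 0, 0], [0, 0, 0], [0, 0, 0], [0, 0, 0], [0, 0, 0]]'

```text
time: 10.3
position: [0.5793, -0.09, 0.2794]
eef_rot: [-0.528, -3.097, 0.0]
contact_force: [-0.3, 0.5, -0.3]
gripper_width: 0.264
```

```bash
python3 - <<'E'
from h import *
st(); snap('side','s8'); snap('wrist','w8'); crop('w8',270,140,370,215,'cw8'); crop('s8',360,170,440,250,'cs8')
E
```

```text
t 10.3 p [ 0.5793 -0.09    0.2794] w 0.264 F [-0.29  0.51 -0.35] M [-0.003 -0.019  0.002]
zt [-4.e-04  1.e-04 -1.e+00] y [ 0.331  0.944 -0.   ]
cw8 8.0
cs8 7.5
```

View pics/cw8.png

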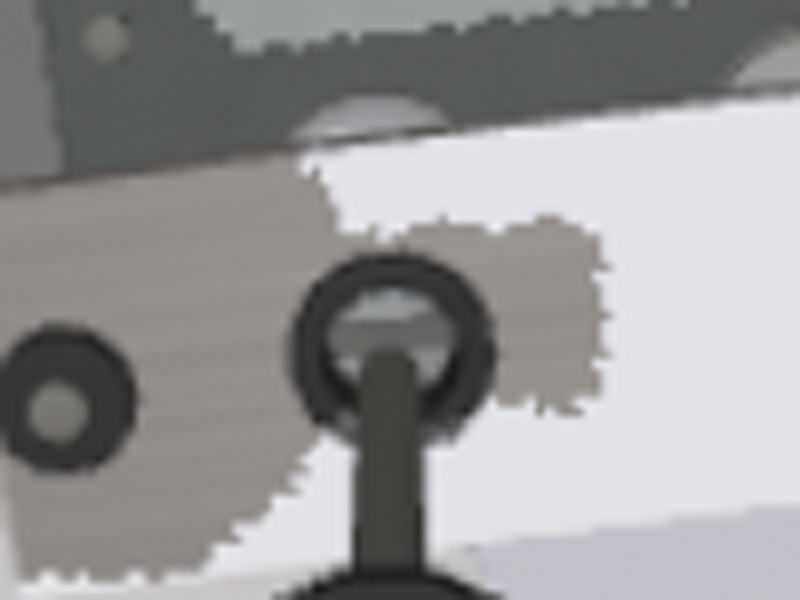

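View pics/cs8.png

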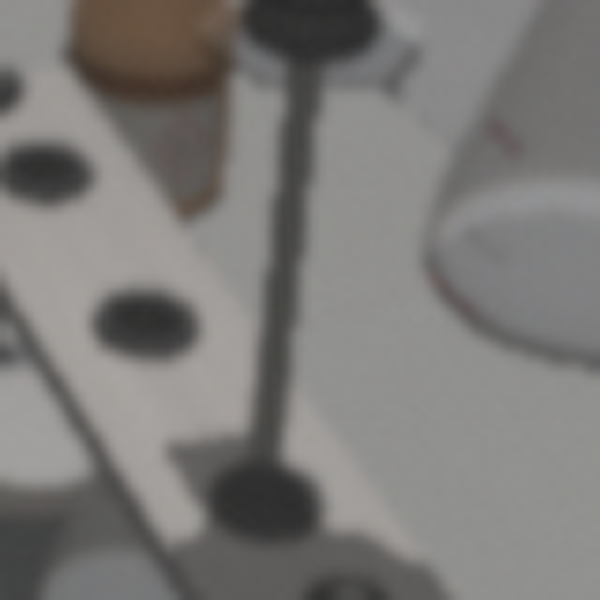

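```bash
python3 - <<'E'
from h import *
g=lambda u,v:(270+u/8-.4,140+v/8-.4)
s=read_state();P=np.array(s['position']); R=cv2.Rodrigues(np.array(s['eef_rot']))[0]
zt=P[2]-.158
gi=lambda p:tuple(((np.array(p)+.4-[270,140])*8).round(0))
a=np.linspace(0,2*np.pi,60)
def ext(c,r,tag='w8'): q=np.array([gi(proj(tag,c+r*np.array([np.cos(x),np.sin(x),0]),True)) for x in a]); return q.min(0),q.max(0)
t=onz('w8',*g(389,376),zt,True); b=onz('w8',*g(393,349),.109,True)
print('tip',t.round(4),ext(t,.004)); print('bore',b.round(4),ext(b,.014)); print('TCPtip',ext(np.array([P[0],P[1],zt]),.004))
print('d tool',(R.T@(b-t)*1000).round(1))
S=lambda u,v:(360+u/7.5-.4,170+v/7.5-.4)
bs=onz('s8',*S(264,500),.109); si=lambda p:((np.array(p)+.4-[360,170])*7.5).round(0)
print('side bore axis px at .109,.1214,.17',[si(proj('s8',[bs[0],bs[1],z])) for z in (.109,.1214,.16,.2)])
q=np.array([si(proj('s8',bs+.014*np.array([np.cos(x),np.sin(x),0]))) for x in a]);print(q.min(0),q.max(0))
E
```

```text
tip [ 0.5811 -0.0899  0.1216] (array([357., 345.]), array([421., 407.]))
bore [ 0.581  -0.0893  0.109 ] (array([286., 244.]), array([500., 452.]))
TCPtip (array([352., 334.]), array([415., 395.]))
d tool [ 0.3  0.5 12.6]
side bore axis px at .109,.1214,.17 [array([264., 500.]), array([268., 459.]), array([282., 324.]), array([298., 177.])]
[204. 463.] [324. 538.]
```

Request:
jog_arm --hand '[0, 0, 0, 0, 0, 0, 0, 0, 0]' --travel '[[0, 0.0003, 0.003], [0, 0.0003, 0.008], [0, 0.0003, 0.013], [0, 0.0003, 0.018], [0, 0.0003, 0.023], [0, 0.0003, 0.027], [0, 0.0003, 0.03], [0, 0.0003, 0.03], [0, 0.0003, 0.03]]' --turn '[[0, 0, 0], [0, 0, 0], [0, 0, 0], [0, 0, 0], [0, 0, 0], [0, 0, 0], [0, 0, 0], [0, 0, 0], [0, 0, 0]]'

```text
time: 11.3
position: [0.5796, -0.0898, 0.2497]
eef_rot: [0.528, 3.097, 0.0]
contact_force: [0.3, -0.2, -0.3]
gripper_width: 0.266
```

```bash
python3 - <<'E'
from h import *
st(); snap('side','s9'); snap('wrist','w9'); crop('w9',270,140,370,215,'cw9'); crop('s9',360,170,440,250,'cs9')
E
```

```text
t 11.3 p [ 0.5796 -0.0898  0.2497] w 0.266 F [ 0.26 -0.21 -0.3 ] M [-0.03  -0.028  0.037]
zt [ 2.e-04  1.e-04 -1.e+00] y [0.331 0.943 0.   ]
cw9 8.0
cs9 7.5
```

View pics/cw9.png

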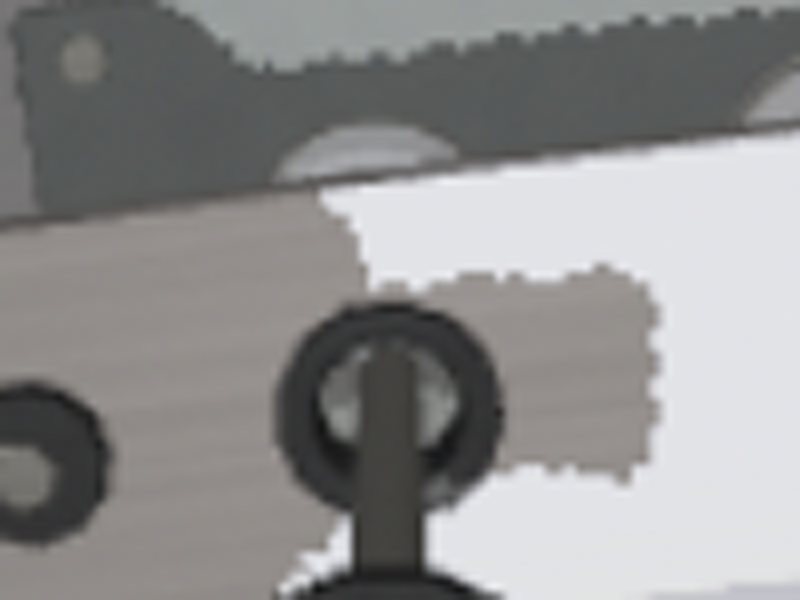

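View pics/cs9.png

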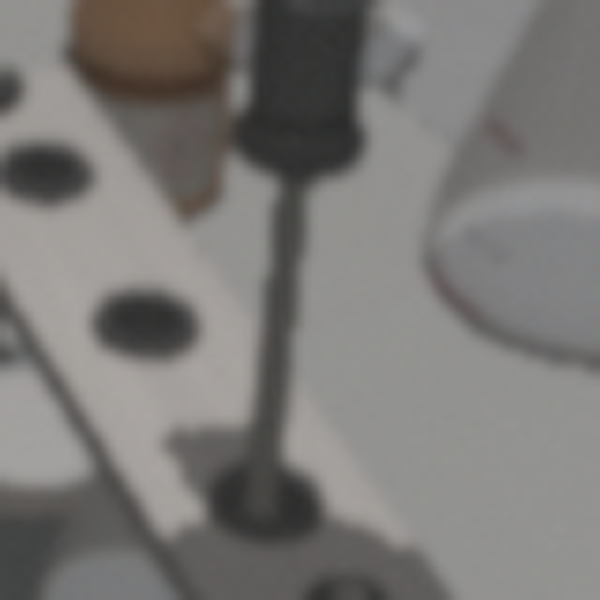

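Request:
jog_arm --hand '[0, 0, 0, 0, 0, 0, 0, 0, 0, 0]' --travel '[[0, 0, 0.003], [0, 0, 0.009], [0, 0, 0.016], [0, 0, 0.024], [0, 0, 0.032], [0, 0, 0.04], [0, 0, 0.047], [0, 0, 0.053], [0, 0, 0.055], [0, 0, 0.055]]' --turn '[[0, 0, 0], [0, 0, 0], [0, 0, 0], [0, 0, 0], [0, 0, 0], [0, 0, 0], [0, 0, 0], [0, 0, 0], [0, 0, 0], [0, 0, 0]]'

```text
time: 12.4
position: [0.5794, -0.0898, 0.1943]
eef_rot: [-0.528, -3.096, -0.0]
contact_force: [1.2, -0.3, -1.7]
gripper_width: 0.264
```

```bash
python3 - <<'E'
from h import *
st(); snap('side','s10'); snap('wrist','w10'); crop('w10',240,100,400,220,'cw10'); crop('s10',350,170,440,260,'cs10')
E
```

```text
t 12.4 p [ 0.5794 -0.0898  0.1943] w 0.264 F [ 1.17 -0.35 -1.69] M [-0.01  -0.032 -0.021]
zt [-4.e-04  1.e-04 -1.e+00] y [ 0.331  0.943 -0.   ]
cw10 5.0
cs10 6.666666666666667
```

View pics/cw10.png

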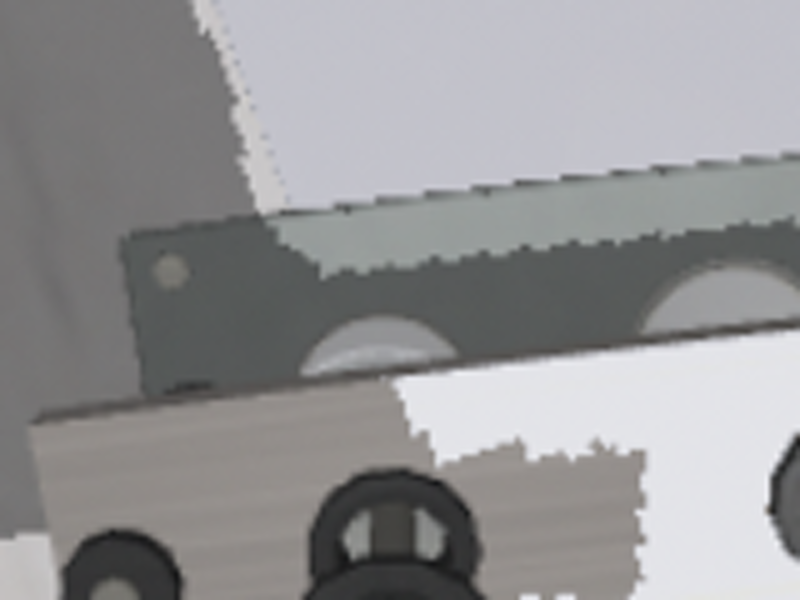

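View pics/cs10.png

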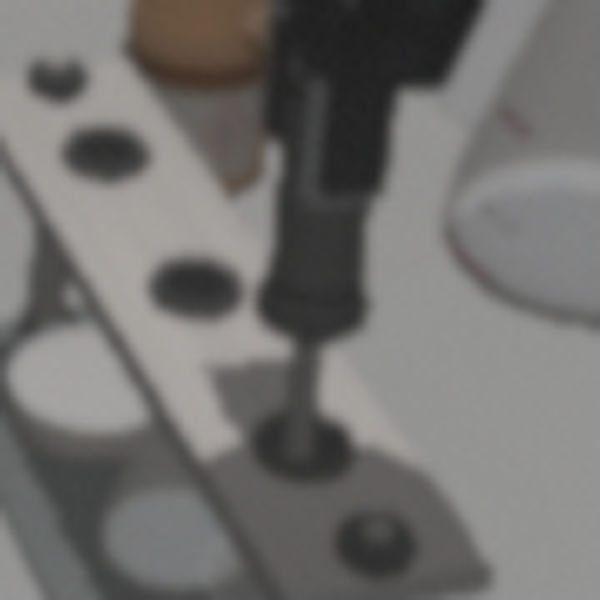

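```bash
python3 - <<'E'
from h import *
P=np.array(read_state()['position']); a=np.linspace(0,2*np.pi,90)
si=lambda p:((np.array(p)+.4-[350,170])*6.667)
for c in ((P[0],P[1]),(.5794,-.0923),(.581,-.0893)):
  for nm,r,z in (('collar bot',.015,.1513),('bush',.014,.109),('stem at mouth',.004,.109)):
    q=np.array([si(proj('s10',[c[0]+r*np.cos(x),c[1]+r*np.sin(x),z])) for x in a]); print(nm,q.min(0).round(0),q.max(0).round(0))
wi=lambda p:((np.array(p)+.4-[240,100])*5)
for c in ((P[0],P[1]),(.581,-.0893)):
  for nm,r,z in (('collar top',.015,.1563),('collar bot',.015,.1513),('bush',.014,.109)):
    q=np.array([wi(proj('w10',[c[0]+r*np.cos(x),c[1]+r*np.sin(x),z],True)) for x in a]); print('w',nm,q.min(0).round(0),q.max(0).round(0))
crop('s10',370,205,420,245,'cs11')
E
```

```text
collar bot [252. 275.] [369. 344.]
bush [244. 404.] [350. 471.]
stem at mouth [282. 428.] [312. 447.]
collar bot [256. 280.] [374. 349.]
bush [248. 410.] [355. 477.]
stem at mouth [286. 433.] [317. 452.]
collar bot [254. 272.] [372. 341.]
bush [247. 402.] [353. 468.]
stem at mouth [284. 425.] [315. 444.]
w collar top [270. 552.] [505. 767.]
w collar bot [273. 539.] [502. 750.]
w bush [299. 457.] [478. 627.]
w collar top [278. 559.] [512. 774.]
w collar bot [280. 546.] [509. 757.]
w bush [305. 464.] [484. 633.]
cs11 15.0
```

View pics/cs11.png

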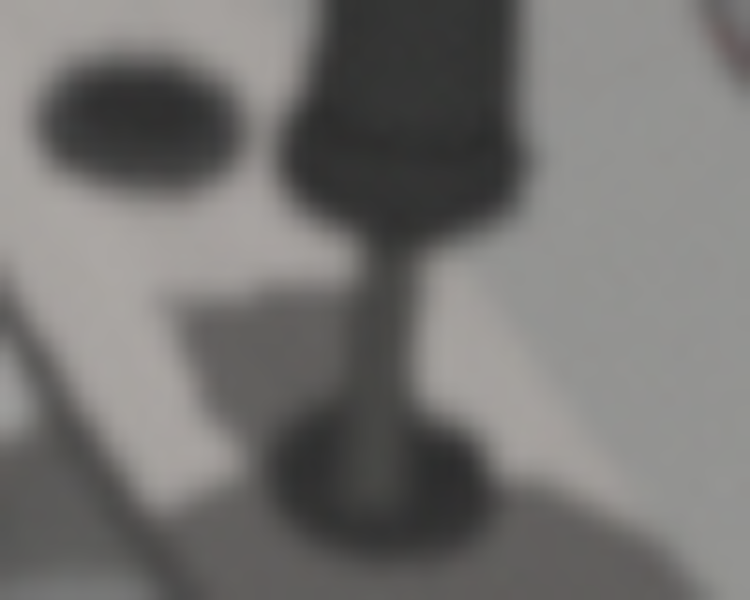

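Request:
jog_arm --hand '[0, 0, 0, 0, 0, 0, 0, 0, 0, 0]' --travel '[[0, 0, 0.002], [0, 0, 0.005], [0, 0, 0.008], [0, 0, 0.0105], [0, 0, 0.012], [0, 0, 0.0123], [0, 0, 0.0123], [0, 0, 0.0123], [0, 0, 0.0123], [0, 0, 0.0123]]' --turn '[[0, 0, 0], [0, 0, 0], [0, 0, 0], [0, 0, 0], [0, 0, 0], [0, 0, 0], [0, 0, 0], [0, 0, 0], [0, 0, 0], [0, 0, 0]]'

```text
time: 13.5
position: [0.5796, -0.0898, 0.1824]
eef_rot: [0.528, 3.097, 0.0]
contact_force: [0.1, -0.0, -0.8]
gripper_width: 0.263
```

```bash
python3 - <<'E'
from h import *
st(); snap('side','s12'); snap('wrist','w12'); crop('w12',240,100,400,220,'cw12'); crop('s12',340,170,440,270,'cs12')
P=np.array(read_state()['position']); a=np.linspace(0,2*np.pi,90); si=lambda p:((np.array(p)+.4-[340,170])*6)
q=np.array([si(proj('s12',[P[0]+.015*np.cos(x),P[1]+.015*np.sin(x),P[2]-.158+.115])) for x in a]); print(q.min(0),q.max(0)); print('tip',si(proj('s12',[P[0],P[1],.024])))
E
```

```text
t 13.5 p [ 0.5796 -0.0898  0.1824] w 0.263 F [ 0.12 -0.04 -0.78] M [0.023 0.048 0.013]
zt [ 3.e-04  1.e-04 -1.e+00] y [0.331 0.943 0.   ]
cw12 5.0
cs12 6.0
[282.69916988 280.38008669] [387.50854691 343.12154274]
tip [304.97173893 604.7301353 ]
```

View pics/cw12.png

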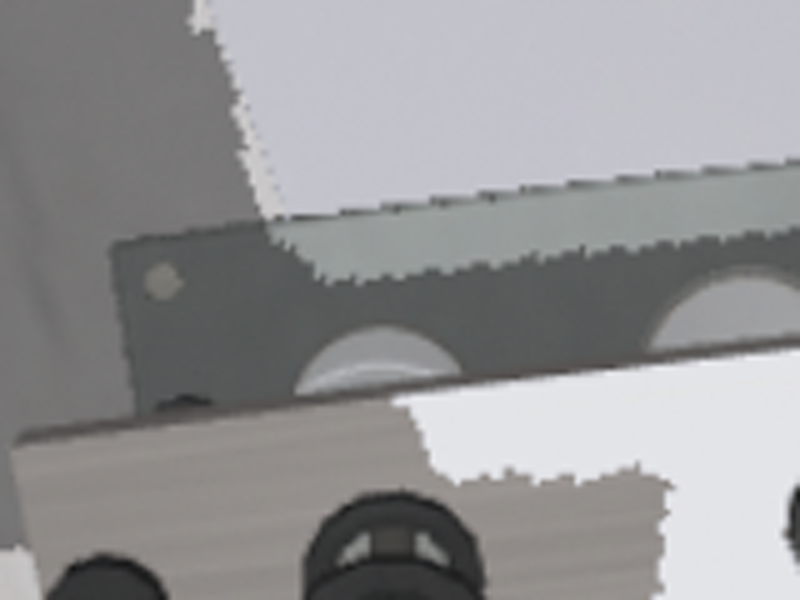

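View pics/cs12.png

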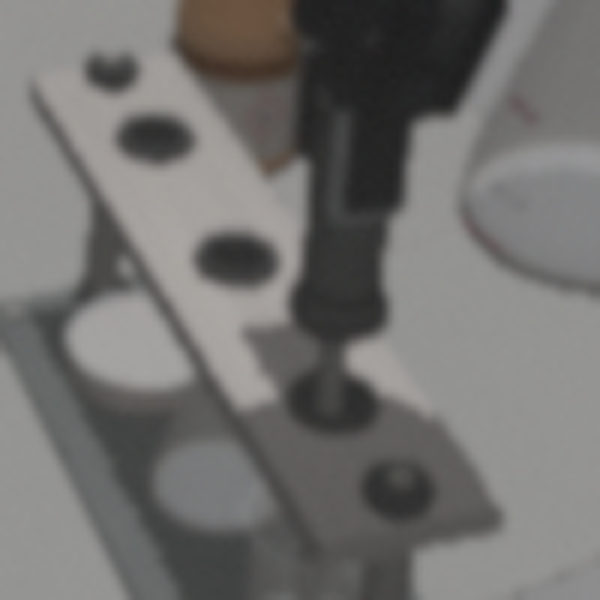

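```bash
python3 - <<'E'
from h import *
crop('w5',85,195,250,290,'cwv'); crop('s12',345,205,425,300,'csv')
im=cv2.imread('pics/csv.png'); cv2.imwrite('pics/csv.png',cv2.convertScaleAbs(im,alpha=1.8,beta=-40))
E
```

```text
cwv 4.848484848484849
csv 6.315789473684211
```

View pics/cwv.png

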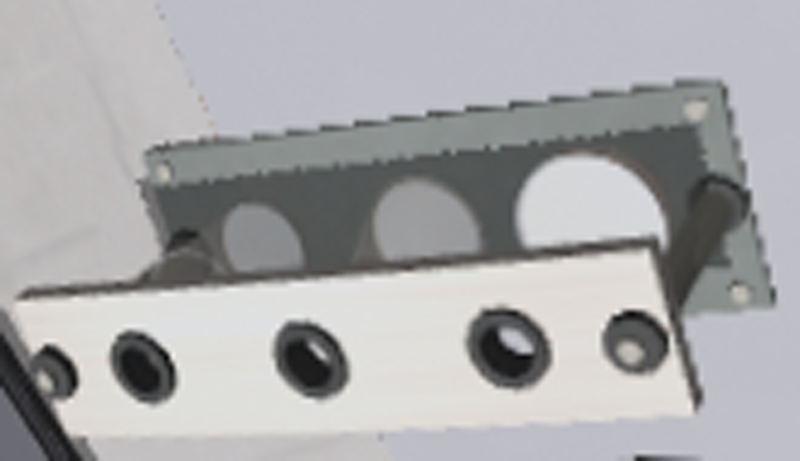

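View pics/csv.png

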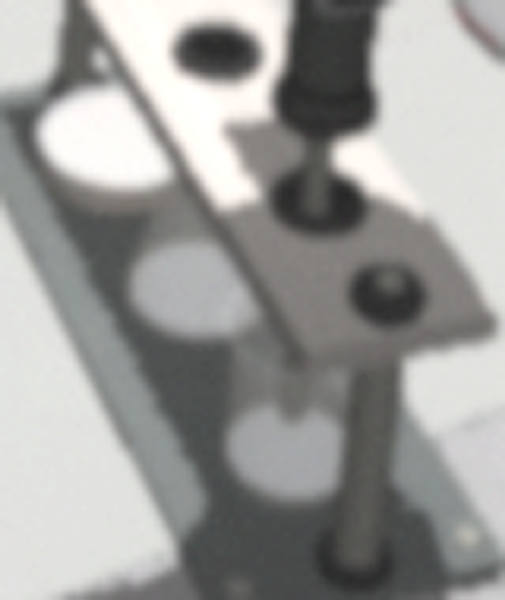

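```bash
python3 - <<'E'
from h import *
st(); print(job_done())
E
```

```text
t 13.6 p [ 0.5796 -0.0897  0.1824] w 0.262 F [-0.6   0.05 -0.07] M [ 0.023 -0.022 -0.006]
zt [ 2.e-04  1.e-04 -1.e+00] y [0.331 0.944 0.   ]
the job is handed in; nothing more can be done
None
```

I lifted the smallest probe from its parking stand and lowered it through the right-hand bush (guide y = −75 mm), the one over the straight-sided beaker. I handed the job in with the probe still held, 13.6 s into the 51 s allowed.

**Upright and still:** the tool axis was vertical to within 0.03°. The wrist force stayed at about 1 N, with no sign of contact at any stop on the way down.

**Centred:** the wrist view showed equal gaps left and right of the stem. Along the other axis, the wrist and side views put it within about 1 mm. Across the row, the side view's rougher estimate was 1.5–2 mm off-centre, which disagrees with the wrist view; I followed the wrist view.

**Tip height:** the tip is at about z = 0.024 m, which is 15 mm above the beaker floor. I calculated that from the arm position and the probe's seating height in the stand. The side image agrees: the tip shows inside the beaker where predicted, clear of the floor.

**Camera disagreement:** the three cameras differed by 3–6 mm in absolute position. I did the final alignment from the tip and bore seen together in the same picture, not from absolute coordinates.

**Surroundings:** the pictures show no sign of the beaker, flask, dish or other objects having moved, though I did not measure their positions again at the end.

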